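Set the two eccentric rollers of a strip guide to a gauge block

ROBOT

A 7-joint arm with a two-finger parallel gripper is mounted at the origin on the work surface. World frame = base frame: x ahead of the robot, y to its left, z up, the work surface at z = 0. Lengths are in m, angles in rad, forces in N, time in s.
With the tool pointing down it reaches from about 0.4 to 0.85 m from the base axis. Payload 4.5 kg.
Tool frame: the origin (TCP) lies between the finger pads; the fingertips stand 19 mm ahead of it and the grasp point (between the pads) is the TCP (r.tips_ahead is the distance from the TCP to the fingertips, in m); z points along the fingers, y is the line along which they close (so a half turn about z gives the same grasp; the last joint's range is limited). The gripper opens to 88 mm and grips with 3 to 60 N. Pads are 18 mm wide; open, the fingers measure 123 mm over their backs; the gripper's body (75 mm by 187 mm) begins 45 mm behind the grasp point.
Start: joints at [1.206, 0.689, -0.195, 1.565, 0.157, 0.902, -0.215], TCP at [0.243, -0.576, 0.258] pointing down, gripper open.
Joint ranges: [-3.01, 3.01], [-0.46, 2.08], [-1.47, 1.51], [0.13, 2.56], [-1, 4.14], [0.04, 2.09], [-2.66, 2.66]. Speed limits (rad/s): [2.57, 2.57, 3.14, 3.14, 3.14, 3.14, 3.14].

INTERFACE

Orientations are given as a unit quaternion [x, y, z, w].
In Python, from plant import r, cams, models gives the robot as it stands. The module is installed in compiled form; this text tells all that it offers.
- The arm moves only by the tool jog_arm, never from a script. Its arguments are lists of equal length, an entry for each row: "turn": the turn, a rotation vector about the tool's x, y, z in rad, a list of three; "translation": the shift along the tool's x, y, z in m, a list of three; "grip": the closure, from 0 (fully open) to 1 (shut). In form: {"turn": [[ax, ay, az], ...], "translation": [[tx, ty, tz], ...], "grip": [grip, ...]}. A call has 1 to 20 rows; each row is the pose to reach, as a shift and turn from the pose commanded when the call began, along the tool's axes at that moment; what a row does not reach only later rows make up. A row lasts 1/8 s, in which the tool goes at most 62.5 mm and 10.7 degrees, less where a joint would pass 70% of its speed; a pose out of reach is approached as far as the arm can. A call with a gripper value outside its range is refused whole. The fingers move at their own pace and stop on an object; "force" is the grip in N (left out, the last holds). Time passes only in rows, so rows that repeat a pose let the fingers close. It gives the time, the measured TCP pose, the force, the opening and the grip force at its end, in the units of the state.
- r.get_state(): the state, without advancing time (a new reading comes with each control period).
- cams.snapshot(name): name is "side" or "top" or "wrist"; returns the picture (480x640x3 uint8, red, green, blue); there is no depth.
- cams.camera_params(name): a dict with "fx", "fy", "cx", "cy" (pixels), "k1" (the pictures are not rectified: a ray, as slopes to the right and down, at radius r is drawn at 1 + k1 r^2 times it, then the intrinsics apply), "eye" and "orientation" of the camera in the world. Camera axes: x right, y up, looking along -z (the intrinsics and any distortion apply to the point x, -y, -z); pixel columns grow to the right and rows downward; lengths in m; the calibration is good to about 2 mm. A picture is of the moment at which its call begins: read the wrist's pose just before it. camera_params takes no time and is no camera call; for the wrist camera it gives the pose at the moment of the call.
- r.finish_job(): hands the job in; it is judged then, once.
Trained networks look in the newest picture that a camera, given by its name, has taken for a name from the list of things; names that differ only in an ending like _2 or _b are one class to them, and where a whole thing is asked for, a point or a joint stands for the part that bears it (a point fixed in the world has none). Each returns a list of dicts, best first, with "p" (0 to 1); they miss things now and then, are a little off and sometimes report something else, mostly with a low value. They report only what shows in the picture. A call takes as long as a camera call. They do not tell look-alikes from the thing itself.
- models.find_in(camera, name): "position" ([x, y, z] in m, in world coordinates, good to about 4 mm: the middle of the surface that is visible of it).
- models.masks_of(camera, name): "pixels" (480x640 bool, what is visible of it).
- models.place_of(camera, name): "position" ([x, y, z] in m, in world coordinates, good to about 4 mm: a listed point, or the origin of a listed thing).
The state is a dict: "clock": time; "q": joint angles; "qd": joint speeds; "joint_torque": joint torques, N m; "tool_pos": TCP position; "eef_rot": TCP orientation; "contact_force": force on the tool from outside, world axes, zero at the start; "moment": the same for the moment, N m; "opening": opening from 0.0 (shut) to 1.0 (fully open); "finger_force": force on a finger pad.
Only numpy, scipy, OpenCV 4.12 (cv2) and the standard library are available. Lean on these libraries where they do the work, as an engineer would, in place of code of your own. Each camera call takes 0.05 s, during which the arm holds its last target. There are 200 camera calls.

TASK

On the little wooden strip guide, turn the bar of each eccentric roller so that the gap between that roller and the fence takes the middle-width gauge block with about 2 mm of play (1 to 3 mm). Only when both are set, put that gauge block flat on the bed at the guide's open end, lengthways beside the fence, slide it along the bed past both rollers until it meets the stop block, and let go. Leave the other two gauge blocks and everything else on the table where they are.

Things in the scene. Friction and masses are not known exactly. Their poses are not given: they have to be found in the camera images.
- guide: Strip guide fixed to the table: plywood bed 124 (x) x 340 (y) x 10 mm thick, origin at the centre of its underside. The channel runs along its y axis; the fence lies on its +x side and the two rollers on its -x side. The open end is at +y; a dark stop block closes the channel at -y, its face at y = -147 mm, from x = -2 to 38 mm, top 26 mm above the bed's underside. Stands at any of many positions and yaws.
- fence: Straight wooden fence screwed on the bed, 22 (x) x 336 (y) x 16 mm high, top 26 mm above the table. Origin at the centre of its underside, axes parallel to the guide's. Its guiding face is at its x = -11 mm. It sits up to 2 mm nearer to or farther from the rollers from one day to the next.
- stop (a point): Centre of the stop block's face that the gauge meets, 8 mm above the bed.
- left_roller (a joint): Angle of the left (+y) roller about its upright pivot, rad, counter-clockwise from above, range -3.3 to 3.3. At 0 the disc's bulge points straight at the fence (smallest gap), at +/-pi away from it (largest). The bar on top lies along the direction of the bulge. The disc is 52 mm across and 7 mm eccentric: gap = distance from pivot to fence face - 26 mm - 7 mm x cos(angle). Stiff (0.12 N m); stays where it is left.
- right_roller (a joint): The same for the right (-y) roller, identical in make.
- left_bar (a point): Centre of the left roller's grip bar, on the pivot axis, 45 mm above the table. Brass bar 40 long (x, towards the bulge) x 12 thick (y) x 34 tall, top 62 mm above the table; the pivot is at guide x = -20, y = +50 mm. The disc below it reaches 25 mm above the table.
- right_bar (a point): The same for the right roller; pivot at guide x = -20, y = -50 mm.
- left_disc (a point): Centre of the left roller's black disc (52 mm across, 14 thick), 7 mm off the pivot, 18 mm above the table; moves as the roller is turned.
- right_disc (a point): The same for the right roller.
- middle_gauge_centre (a point): Aluminium gauge block: foot 24 wide (own x) x 60 long (own y) x 16 high, with an upright rectangular tab handle on its middle, 14 (x) x 26 (y) and 38 tall, full height 54, about 100 g. The point is its centre, 27 above its underside; y runs along its length, z up. This is the one to use. In the channel it can be held only by the tab's two narrow ends (fingers before and behind along the channel): the roller bars are beside it.
- narrow_gauge_centre (a point): Aluminium gauge block: foot 18 wide (own x) x 60 long (own y) x 16 high, with an upright rectangular tab handle on its middle, 14 (x) x 26 (y) and 38 tall, full height 54, about 100 g. The point is its centre, 27 above its underside; y runs along its length, z up. Not to be used.
- wide_gauge_centre (a point): Aluminium gauge block: foot 30 wide (own x) x 60 long (own y) x 16 high, with an upright rectangular tab handle on its middle, 14 (x) x 26 (y) and 38 tall, full height 54, about 100 g. The point is its centre, 27 above its underside; y runs along its length, z up. Not to be used.
- tape_roll: Roll of paper tape, 52 mm across, 20 high; bystander, lies among the gauges.
- carton: Small carton 45 x 32 x 22 high; bystander, lies among the gauges.
- jar: Glass jar 48 across, 65 high; bystander.
- little_box: Open wooden box 70 x 70 x 55 high; bystander.
- brush: Brush 170 long, lying flat; bystander.
- tin: Tin 60 across, 60 high, beyond the guide; bystander.
- offcut: Dark wood offcut 30 x 110 x 18 high, beyond the guide; bystander.
Things that resemble listed ones, but are neither listed nor needed, are in the scene too. Leave any black, green or yellow look-alike of the part that bears middle_gauge_centre alone.

How it is judged:
On the way, in this order (a step that is already met when the one before it is completed fails the run):
1. both rollers are set: each gap to the fence is 24.6 to 27.8 mm (x of left_disc in the frame of fence between -0.0648 and -0.0616 m and x of right_disc in the frame of fence between -0.0648 and -0.0616 m), for 0.2 s.
2. the middle gauge is down flat on the bed at the open end, beside the fence (y of middle_gauge_centre in the frame of guide above 0.085 m and z of middle_gauge_centre in the frame of guide between 0.033 and 0.043 m and x of middle_gauge_centre in the frame of guide between 0.01 and 0.03 m and angle between middle_gauge_centre's own z axis and vertical below 0.12 rad and angle between the y axis of middle_gauge_centre and the y axis of guide, either way round below 0.2 rad), for 0.1 s.
3. the middle gauge is in the channel between the two rollers, low on the bed (y of middle_gauge_centre in the frame of guide between -0.03 and 0.03 m and z of middle_gauge_centre in the frame of guide between 0.033 and 0.043 m and x of middle_gauge_centre in the frame of guide between 0.01 and 0.03 m and angle between middle_gauge_centre's own z axis and vertical below 0.12 rad), for 0.05 s.
At the end, for the whole second after the job is handed in: Both gaps between roller and fence are 24.6 to 27.8 mm (24 mm gauge with 0.6 to 3.8 mm play); the middle gauge lies flat and at rest on the bed within 10 mm of the stop block, beside the fence, in line with it within 0.2 rad; the other two gauges are within 30 mm of where they were (all of step 1 and y of middle_gauge_centre in the frame of guide below -0.107 m and z of middle_gauge_centre in the frame of guide between 0.033 and 0.043 m and x of middle_gauge_centre in the frame of guide between 0.01 and 0.03 m and angle between middle_gauge_centre's own z axis and vertical below 0.12 rad and angle between the y axis of middle_gauge_centre and the y axis of guide, either way round below 0.2 rad and linear speed of middle_gauge below 0.02 m/s and distance of each of narrow_gauge_centre, wide_gauge_centre from where it was at the start of the episode below 0.03 m); the robot touches nothing.
It fails at once if a bystander (tape roll, carton, jar, little box, brush, tin or offcut) is pushed 30 mm or more from its place (distance of any of tape_roll, carton, jar, little_box, brush, tin, offcut from where it was at the start of the episode above 0.03 m).
It fails at once if the narrow or the wide gauge is moved 30 mm or more (distance of any of narrow_gauge_centre, wide_gauge_centre from where it was at the start of the episode above 0.03 m).
It also fails if it takes over 67 s, if anything falls off the work surface, if the arm or the gripper's body presses on something with over 40 N, if the wrist force passes 120 N, or if a joint passes its speed limit or range.

## Working session

There is one attempt and no reset: what is moved stays moved. The work goes in short steps, Python scripts to look and compute and a tool call to move; the robot and the scene stay as the last step left them, time stands still between calls to the robot, and variables do not carry over. Pictures are saved under pics/ and viewed, at most 10 in all, crops included, and the job is handed in when it is done.

Besides the shell and the picture viewer there is one more tool, called after "Request:" as a command line: name --argument value ..., lists and objects as JSON in quotes. jog_arm: Moves the arm, as the interface text tells. Its arguments: {"type":"object","properties":{"turn":{"type":"array"},"translation":{"type":"array"},"grip":{"type":"array"},"force":{"type":"number"}},"required":["turn","translation","grip"]}

```bash
mkdir -p pics; cat > h.py <<'E'
import numpy as np, cv2
from scipy.spatial.transform import Rotation as R
from plant import r, cams, models
def ray(p,uv):
    K=np.array([[p['fx'],0,p['cx']],[0,p['fy'],p['cy']],[0,0,1.]])
    n=cv2.undistortPoints(np.array([[uv]],float),K,np.array([p['k1'],0,0,0,0.]))[0,0]
    d=R.from_quat(p['orientation']).apply([n[0],-n[1],-1]); return np.array(p['eye']),d
def atz(p,uv,z):
    e,d=ray(p,uv); return e+d*(z-e[2])/d[2]
def proj(p,X):
    c=R.from_quat(p['orientation']).inv().apply(np.atleast_2d(X)-np.array(p['eye']))
    a=c[:,0]/-c[:,2]; b=-c[:,1]/-c[:,2]; s=1+p['k1']*(a*a+b*b)
    return np.c_[p['fx']*a*s+p['cx'],p['fy']*b*s+p['cy']]
def save(n,im): cv2.imwrite('pics/'+n,im[:,:,::-1])
E
python3 - <<'E'
from h import *
np.set_printoptions(precision=4,suppress=True)
s=r.get_state(); print(s['clock'],s['tool_pos'],s['eef_rot'],r.tips_ahead)
for c in ['top','side']:
    im=cams.snapshot(c); save(c+'0.png',im); p=cams.camera_params(c); print(c,p)
    for n in ['guide','fence','stop','left_bar','right_bar','left_disc','right_disc','middle_gauge_centre','narrow_gauge_centre','wide_gauge_centre']:
        print(n,[(round(d['p'],2),np.round(d['position'],3).tolist()) for d in models.place_of(c,n)[:4]])
E
```

```text
0.0 [ 0.2424 -0.5754  0.2569] [ 0.9802  0.1981 -0.0002 -0.0009] 0.019
top {'fx': 620.861884802143, 'fy': 620.861884802143, 'cx': 312.5942166918888, 'cy': 241.43879567209675, 'k1': -0.015552839985958179, 'eye': array([ 0.3339, -0.0325,  1.4294]), 'orientation': array([ 0.047 , -0.0449, -0.6992,  0.712 ])}
guide [(0.85, [0.608, 0.058, 0.001])]
fence [(0.92, [0.658, 0.06, 0.012])]
stop [(0.64, [0.647, -0.088, 0.018]), (0.42, [0.428, -0.189, 0.03])]
left_bar [(0.71, [0.583, 0.1, 0.046])]
right_bar [(0.64, [0.429, 0.011, 0.026]), (0.62, [0.591, 0.001, 0.043])]
left_disc [(0.63, [0.586, 0.103, 0.022])]
right_disc [(0.95, [0.592, 0.009, 0.015])]
middle_gauge_centre [(0.76, [0.262, -0.274, 0.026]), (0.76, [0.613, -0.226, 0.03]), (0.67, [0.429, -0.191, 0.032]), (0.62, [0.507, -0.235, 0.025])]
narrow_gauge_centre [(0.78, [0.44, 0.205, 0.027])]
wide_gauge_centre [(0.62, [0.427, 0.006, 0.03])]
side {'fx': 522.5132498522547, 'fy': 522.5132498522547, 'cx': 317.99741732505976, 'cy': 237.66540387458105, 'k1': 0.01927418685753491, 'eye': array([0.0734, 0.4914, 0.8561]), 'orientation': array([-0.1266,  0.3271,  0.8792, -0.3223])}
guide [(0.93, [0.608, 0.053, 0.0]), (0.57, [0.531, -0.379, 0.0])]
fence [(0.61, [0.655, 0.055, 0.006])]
stop [(0.78, [0.652, -0.089, 0.02])]
left_bar [(0.86, [0.584, 0.095, 0.046])]
right_bar [(0.68, [0.595, 0.001, 0.046])]
left_disc [(0.67, [0.594, 0.101, 0.017]), (0.62, [0.59, 0.004, 0.023])]
right_disc [(0.77, [0.589, 0.006, 0.017])]
middle_gauge_centre [(0.97, [0.264, -0.272, 0.026]), (0.93, [0.501, -0.239, 0.031]), (0.91, [0.422, -0.192, 0.023]), (0.59, [0.607, -0.226, 0.028])]
narrow_gauge_centre [(0.98, [0.446, 0.206, 0.027]), (0.52, [0.793, 0.114, 0.0])]
wide_gauge_centre [(0.69, [0.429, 0.008, 0.021])]
```

```bash
python3 - <<'E'
import cv2
a=cv2.imread('pics/top0.png');b=cv2.imread('pics/side0.png')
cv2.imwrite('pics/top0c.png',a)
E
```

```text
(no output)
```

View pics/top0.png

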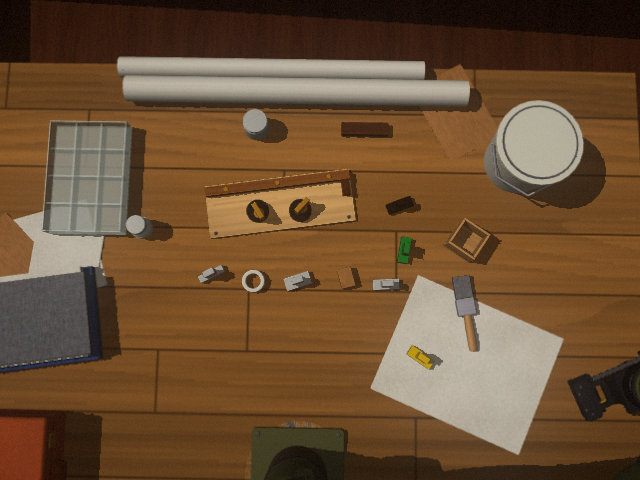

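View pics/side0.png

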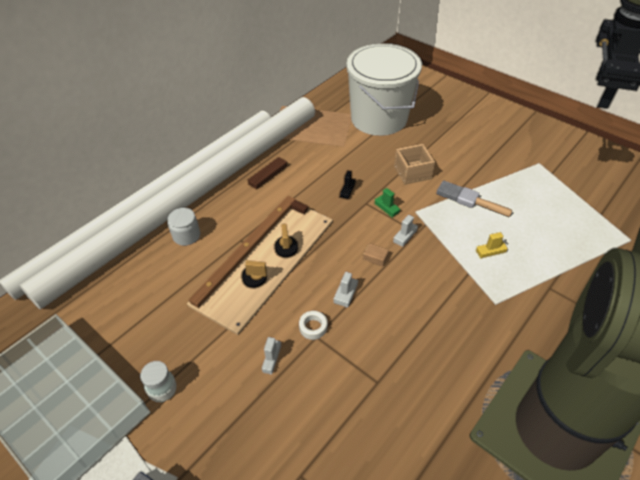

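Top view: the guide is around (280,205), with the fence at the top (+x) and the bars at (257,211) and (300,209). The aluminium gauges are at (212,273), (298,282) and (386,285), and the networks call the last one middle. Black, green and yellow look-alikes are also there. Next I need the wrist camera's mounting and first-move numbers.

```bash
cat >> h.py <<'E'
def plan(P,yaw):
    """tool-frame turn z and translation to reach P with tool down, tool x at world angle yaw"""
    s=r.get_state(); q=R.from_quat(s['eef_rot']); M=q.as_matrix()
    y0=np.arctan2(M[1,0],M[0,0]); G=np.array([[np.cos(yaw),np.sin(yaw),0],[np.sin(yaw),-np.cos(yaw),0],[0,0,-1]])
    print('t',s['clock'],'yaw',round(y0,4),'pos',np.round(s['tool_pos'],4),'turn',np.round((q.inv()*R.from_matrix(G)).as_rotvec(),4),'trans',np.round(q.inv().apply(np.array(P)-s['tool_pos']),4))
E
python3 - <<'E'
from h import *
s=r.get_state(); p=cams.camera_params('wrist'); q=R.from_quat(s['eef_rot'])
print(q.inv().apply(p['eye']-s['tool_pos']),(q.inv()*R.from_quat(p['orientation'])).as_matrix().round(3),p['fx'],p['cx'],p['cy'])
for y in [-1.47,0.1,1.67]: plan([0.58,0.02,0.33],y)
E
```

```text
[ 0.07736053 -0.00064499 -0.12740649] [[-0.001  0.955  0.297]
 [ 1.     0.001  0.001]
 [ 0.     0.297 -0.955]] 372.41964057568725 323.06275942567464 235.49251363757296
t 1.1 yaw 0.3988 pos [ 0.2427 -0.576   0.2577] turn [ 0.0000e+00 -1.0000e-04  1.8688e+00] trans [ 0.5422 -0.4182 -0.0723]
t 1.1 yaw 0.3988 pos [ 0.2427 -0.576   0.2577] turn [ 1.000e-04 -0.000e+00  2.988e-01] trans [ 0.5422 -0.4182 -0.0723]
t 1.1 yaw 0.3988 pos [ 0.2427 -0.576   0.2577] turn [ 1.0000e-04  0.0000e+00 -1.2712e+00] trans [ 0.5422 -0.4182 -0.0723]
```

Request:
jog_arm --turn '[[0, 0, 0.3], [0, 0, 0.3], [0, 0, 0.3], [0, 0, 0.3], [0, 0, 0.3], [0, 0, 0.3], [0, 0, 0.3], [0, 0, 0.3], [0, 0, 0.3], [0, 0, 0.3], [0, 0, 0.3], [0, 0, 0.3], [0, 0, 0.3], [0, 0, 0.3]]' --translation '[[0.517, -0.385, 0.037], [0.517, -0.385, 0.037], [0.517, -0.385, 0.037], [0.517, -0.385, 0.037], [0.517, -0.385, 0.037], [0.517, -0.385, 0.037], [0.517, -0.385, 0.037], [0.517, -0.385, 0.037], [0.517, -0.385, 0.037], [0.517, -0.385, 0.037], [0.517, -0.385, 0.037], [0.517, -0.385, 0.037], [0.517, -0.385, 0.037], [0.517, -0.385, 0.037]]' --grip '[0.3, 0.3, 0.3, 0.3, 0.3, 0.3, 0.3, 0.3, 0.3, 0.3, 0.3, 0.3, 0.3, 0.3]'

```text
clock: 2.85
tool_pos: [0.5689, -0.023, 0.2209]
eef_rot: [0.999, 0.048, -0.0, 0.001]
contact_force: [-0.4, -0.2, 0.1]
opening: 0.701
finger_force: 0.0
```

```bash
python3 - <<'E'
from h import *
im=cams.snapshot('wrist'); p=cams.camera_params('wrist'); save('w1.png',im); np.save('w1p.npy',p,allow_pickle=True)
plan([.6,.05,.15],.1)
for n in ['fence','stop','left_bar','right_bar','left_disc','right_disc','middle_gauge_centre','narrow_gauge_centre','wide_gauge_centre']:
    print(n,[(round(d['p'],2),np.round(d['position'],3).tolist(),proj(p,d['position'])[0].round()) for d in models.place_of('wrist',n)[:4]])
E
```

```text
t 2.9 yaw 0.0956 pos [ 0.569  -0.0226  0.221 ] turn [ 0.001   0.0003 -0.0044] trans [ 0.0378 -0.0694  0.0709]
fence [(0.9, [0.657, 0.06, 0.011], array([239.,  99.]))]
stop [(0.91, [0.651, -0.093, 0.021], array([416., 124.]))]
left_bar [(0.62, [0.584, 0.1, 0.045], array([178., 185.]))]
right_bar [(0.93, [0.601, -0.002, 0.048], array([303., 176.])), (0.37, [0.426, 0.111, 0.001], array([186., 324.])), (0.3, [0.655, 0.06, 0.01], array([238., 101.]))]
left_disc [(0.65, [0.588, 0.108, 0.014], array([182., 175.]))]
right_disc [(0.55, [0.59, 0.005, 0.018], array([295., 183.]))]
middle_gauge_centre [(0.89, [0.613, -0.223, 0.026], array([553., 184.])), (0.84, [0.503, -0.234, 0.028], array([534., 297.]))]
narrow_gauge_centre [(0.87, [0.443, 0.206, 0.028], array([ 83., 314.]))]
wide_gauge_centre [(0.93, [0.428, 0.011, 0.023], array([278., 342.])), (0.63, [0.426, 0.111, 0.0], array([187., 323.]))]
```

View pics/w1.png

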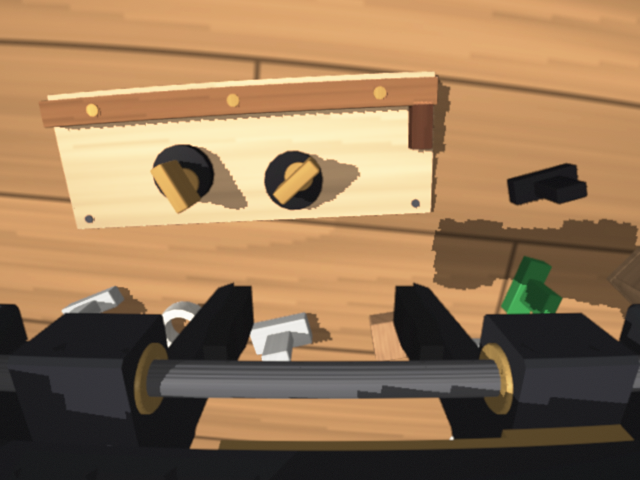

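The guide fills the upper half. The left bar runs (165,170)–(190,205), the right bar (278,200)–(318,160), and the fence's face edge is at about row 120. I'm moving closer for precision.

Request:
jog_arm --turn '[[0, 0, 0], [0, 0, 0], [0, 0, 0], [0, 0, 0]]' --translation '[[0.008, -0.073, 0.06], [0.008, -0.073, 0.06], [0.008, -0.073, 0.06], [0.008, -0.073, 0.06]]' --grip '[0.3, 0.3, 0.3, 0.3]'

```text
clock: 3.85
tool_pos: [0.5709, 0.0514, 0.1614]
eef_rot: [0.999, 0.049, 0.001, 0.001]
contact_force: [0.3, -0.4, -0.2]
opening: 0.702
finger_force: 0.0
```

```bash
python3 - <<'E'
from h import *
im=cams.snapshot('wrist'); p=cams.camera_params('wrist'); save('w2full.png',im); np.save('w2p.npy',p,allow_pickle=True)
s=r.get_state(); print(s['tool_pos'],s['clock'])
print(proj(p,[[.588,.1,.025],[.59,0,.025],[.655,-.09,.026],[.63,.22,.026]]))
c=im[0:300]; save('w2.png',cv2.resize(c,(800,375),interpolation=cv2.INTER_CUBIC))
for n in ['left_bar','right_bar','left_disc','right_disc','stop','fence']:
    ms=models.masks_of('wrist',n)
    if ms: 
        m=ms[0]['pixels']; np.save('m_'+n+'.npy',m); ys,xs=np.nonzero(m); print(n,ms[0]['p'],m.sum(),xs.min(),xs.max(),ys.min(),ys.max())
E
```

```text
[0.57116364 0.05095756 0.16166972] 3.9
[[258.77197352 200.96310571]
 [396.01219627 211.11991934]
 [536.46787038 133.6377733 ]
 [ 90.68685363 127.10559489]]
left_bar 0.6 4521 218 290 161 248
right_bar 0.93 4214 353 435 170 240
left_disc 0.96 4375 218 291 161 248
right_disc 0.86 4094 354 434 171 240
stop 0.69 58307 89 561 78 260
fence 0.55 16504 80 568 85 140
```

View pics/w2.png

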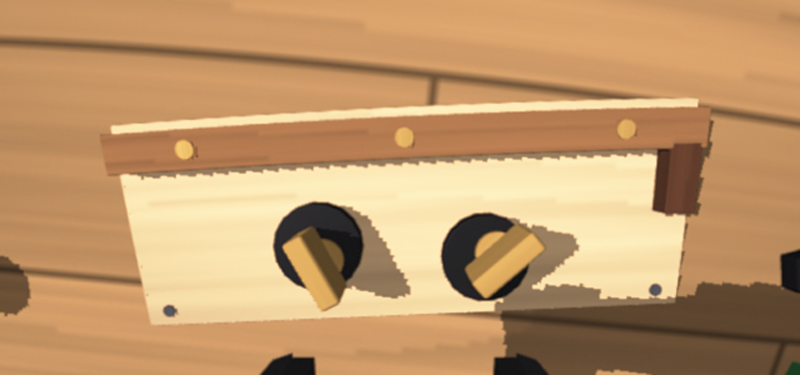

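```bash
cat >> h.py <<'E'
def rect(im,p,z,x0,x1,y0,y1,res=.00025):
    """orthophoto at height z: rows = x decreasing from x1, cols = y decreasing from y1"""
    xs=np.arange(x1,x0,-res); ys=np.arange(y1,y0,-res); X,Y=np.meshgrid(xs,ys,indexing='ij')
    uv=proj(p,np.c_[X.ravel(),Y.ravel(),np.full(X.size,z)]).astype(np.float32).reshape(*X.shape,2)
    return cv2.remap(im,uv[...,0],uv[...,1],cv2.INTER_LINEAR)
E
python3 - <<'E'
from h import *
im=cv2.imread('pics/w2full.png')[:,:,::-1].copy(); p=np.load('w2p.npy',allow_pickle=True).item()
a=rect(im,p,.0255,.54,.70,-.13,.23,.0005); b=rect(im,p,.062,.54,.70,-.13,.23,.0005)
save('rect.png',np.vstack([a,b])[:, :])
print(a.shape)
for nm,z in [('left',.1),('right',0.)]:
    pass
hsv=cv2.cvtColor(a,cv2.COLOR_RGB2HSV)
# column profile through the fence face
for y in [.18,.05,-.04]:
    c=int((.23-y)/.0005); print(y,[(round(.70-i*.0005,4),a[i,c].tolist()) for i in range(40,150,4)])
E
```

```text
(320, 720, 3)
0.18 [(0.68, [203, 151, 101]), (0.678, [207, 154, 103]), (0.676, [211, 156, 104]), (0.674, [207, 154, 104]), (0.672, [205, 152, 101]), (0.67, [204, 151, 101]), (0.668, [203, 150, 101]), (0.666, [205, 153, 102]), (0.664, [205, 153, 102]), (0.662, [205, 153, 102]), (0.66, [204, 150, 101]), (0.658, [201, 150, 100]), (0.656, [200, 149, 100]), (0.654, [229, 184, 132]), (0.652, [252, 233, 183]), (0.65, [250, 227, 173]), (0.648, [184, 125, 81]), (0.646, [179, 120, 79]), (0.644, [185, 129, 81]), (0.642, [241, 196, 108]), (0.64, [242, 196, 109]), (0.638, [241, 195, 109]), (0.636, [240, 194, 108]), (0.634, [239, 190, 106]), (0.632, [174, 118, 77]), (0.63, [173, 117, 77]), (0.628, [168, 114, 76]), (0.626, [148, 121, 92])]
0.05 [(0.68, [184, 136, 91]), (0.678, [185, 137, 92]), (0.676, [187, 139, 94]), (0.674, [185, 137, 91]), (0.672, [234, 199, 145]), (0.67, [253, 238, 189]), (0.668, [243, 211, 156]), (0.666, [185, 125, 81]), (0.664, [184, 124, 81]), (0.662, [185, 124, 82]), (0.66, [182, 123, 81]), (0.658, [177, 120, 78]), (0.656, [183, 123, 81]), (0.654, [183, 125, 81]), (0.652, [
[... 365 characters left out ...]
4, 150, 105]), (0.678, [179, 122, 79]), (0.676, [180, 122, 80]), (0.674, [183, 124, 81]), (0.672, [178, 121, 78]), (0.67, [177, 120, 78]), (0.668, [182, 123, 81]), (0.666, [184, 124, 81]), (0.664, [187, 126, 82]), (0.662, [187, 126, 82]), (0.66, [176, 119, 78]), (0.658, [134, 104, 77]), (0.656, [168, 138, 103]), (0.654, [253, 237, 187]), (0.652, [252, 235, 185]), (0.65, [250, 230, 178]), (0.648, [251, 229, 177]), (0.646, [251, 231, 179]), (0.644, [252, 232, 181]), (0.642, [252, 235, 184]), (0.64, [253, 236, 186]), (0.638, [253, 238, 189]), (0.636, [253, 236, 186]), (0.634, [253, 236, 186]), (0.632, [253, 236, 186]), (0.63, [250, 229, 177]), (0.628, [248, 223, 170]), (0.626, [247, 223, 169])]
```

View pics/rect.png

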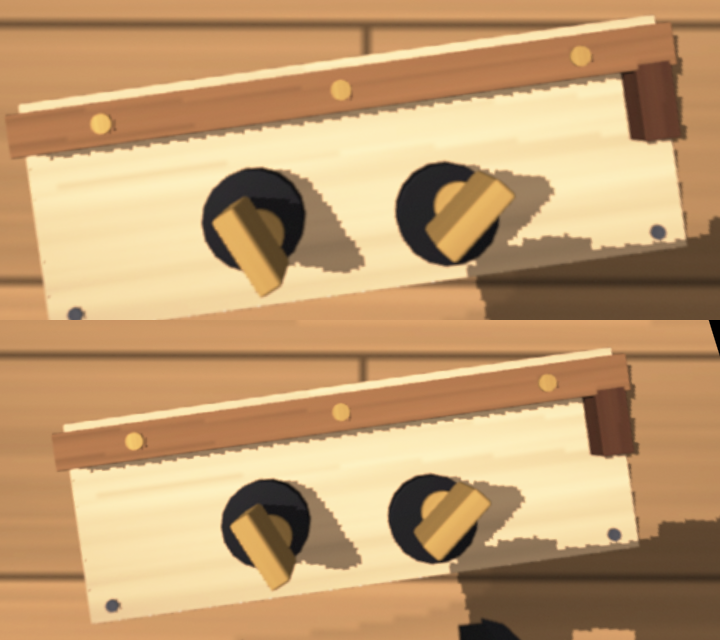

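The orthophotos show both discs clear of the bars, at (254,219) and (447,213) at 0.5 mm/px. By hand I get a pivot-to-face distance of about 55 mm. I'm fitting that precisely now.

```bash
cat >> h.py <<'E'
def analyse(im,p,x0=.54,x1=.70,y0=-.13,y1=.23,res=.0005,ends=(.2,-.07)):
    W=lambda c,rw:np.array([x1-rw*res,y1-c*res])
    a=rect(im,p,.0255,x0,x1,y0,y1,res); b=rect(im,p,.062,x0,x1,y0,y1,res)
    # fence face: first bed-or-shadow pixel (low red-green difference) going down from the fence
    pts=[]
    d=(a[...,0].astype(int)-a[...,1]); 
    for y in np.arange(ends[1],ends[0],.004):
        c=int((y1-y)/res); xg=.647-(y-.05)*.1477; i0=int((x1-xg)/res)
        seg=d[i0-14:i0+14,c]; k=np.nonzero(seg<45)[0]
        if len(k): pts.append(W(c,i0-14+k[0]))
    pts=np.array(pts); 
    for _ in range(3):
        f=np.polyfit(pts[:,1],pts[:,0],1); e=pts[:,0]-np.polyval(f,pts[:,1]); pts=pts[abs(e)<max(.0006,1.5*e.std())]
    yaw=-np.arctan(f[0]); out={'yaw':yaw,'f':f}
    print('fence n',len(pts),'sd',e.std().round(5),'yaw',round(yaw,4))
    for nm,P in [('left',(.5885,.0995)),('right',(.597,.004))]:
        hsv=cv2.cvtColor(b,cv2.COLOR_RGB2HSV); H,S,V=[hsv[...,i].astype(int) for i in range(3)]
        m=((S>120)&(V>185)&(H>12)&(H<25)).astype(np.uint8)
        yy,xx=np.mgrid[:m.shape[0],:m.shape[1]]; m[np.hypot(x1-yy*res-P[0],y1-xx*res-P[1])>.032]=0
        m=cv2.morphologyEx(m,cv2.MORPH_OPEN,np.ones((5,5)))
        cs=max(cv2.findContours(m,cv2.RETR_EXTERNAL,cv2.CHAIN_APPROX_NONE)[0],key=cv2.contourArea)
        (c,rw),sz,_=q=cv2.minAreaRect(cs); bx=cv2.boxPoints(q); e1,e2=bx[1]-bx[0],bx[2]-bx[1]; L=e1 if np.hypot(*e1)>np.hypot(*e2) else e2
        ang=np.arctan2(-L[0],-L[1]); piv=W(c,rw)
        dk=(a.max(2)<75).astype(np.uint8); dk[np.hypot(x1-yy*res-P[0],y1-xx*res-P[1])>.04]=0
        h=cv2.convexHull(max(cv2.findContours(dk,cv2.RETR_EXTERNAL,cv2.CHAIN_APPROX_NONE)[0],key=cv2.contourArea))
        cc,rad=cv2.minEnclosingCircle(h); D=W(*cc)
        gap=(np.polyval(f,D[1])-D[0])*np.cos(yaw)-.026; dp=(np.polyval(f,piv[1])-piv[0])*np.cos(yaw)
        print(nm,'bar size',np.round(np.array(sz)*res,4),'pivot',piv.round(4),'bar ang mod pi in guide deg',np.degrees(ang-yaw).round(1)%180,'disc',D.round(4),'rad',round(rad*res,4),'gap',gap.round(4),'pivot-face',dp.round(4),'bulge deg',np.degrees(np.arctan2(*(D-piv)[::-1])-yaw).round(1))
E
python3 - <<'E'
from h import *
im=cv2.imread('pics/w2full.png')[:,:,::-1].copy(); p=np.load('w2p.npy',allow_pickle=True).item()
analyse(im,p)
E
```

```text
fence n 68 sd 0.00016 yaw 0.1411
left bar size [0.0392 0.0101] pivot [0.5836 0.1006] bar ang mod pi in guide deg 24.69999999999999 disc [0.5905 0.1029] rad 0.0262 gap 0.0212 pivot-face 0.0543 bulge deg 10.9
right bar size [0.0111 0.0384] pivot [0.598  0.0019] bar ang mod pi in guide deg 129.6 disc [0.5931 0.0067] rad 0.0263 gap 0.0322 pivot-face 0.054 bulge deg 127.9
```

Request:
jog_arm --turn '[[0, 0, -0.476], [0, 0, -0.476], [0, 0, -0.476], [0, 0, -0.476], [0, 0, -0.476], [0, 0, -0.476], [0, 0, -0.476], [0, 0, -0.476], [0, 0, -0.476], [0, 0, -0.476], [0, 0, -0.476], [0, 0, -0.476]]' --translation '[[0.017, -0.048, 0.05], [0.017, -0.048, 0.05], [0.017, -0.048, 0.05], [0.017, -0.048, 0.05], [0.017, -0.048, 0.11], [0.017, -0.048, 0.11], [0.017, -0.048, 0.11], [0.017, -0.048, 0.11], [0.017, -0.048, 0.11], [0.017, -0.048, 0.11], [0.017, -0.048, 0.11], [0.017, -0.048, 0.11]]' --grip '[0.3, 0.3, 0.3, 0.3, 0.3, 0.3, 0.3, 1, 1, 1, 1, 1]' --force 40

```text
clock: 5.7
tool_pos: [0.5834, 0.1011, 0.0509]
eef_rot: [0.959, 0.283, 0.001, 0.001]
contact_force: [4.2, -5.2, -2.4]
opening: 0.153
finger_force: 3.7
```

```bash
python3 - <<'E'
from h import *
s=r.get_state(); print(np.round(s['q'],2),s['opening']*88,s['finger_force'],s['contact_force'],s['moment']); plan([.5836,.1006,.052],.572)
E
```

```text
[-0.2   0.95 -0.08  1.8   0.18  0.41 -1.41] 13.43280128295577 3.7019726762082428 [ 4.24014027 -5.24171875 -2.41566589] [-1.22134076 -0.91910011  0.07071358]
t 5.7 yaw 0.5743 pos [0.5834 0.1011 0.0509] turn [ 0.0023 -0.0004  0.0023] trans [-0.0002  0.0005 -0.0011]
```

Request:
jog_arm --turn '[[0, 0, 0], [0, 0, 0], [0, 0, -0.1], [0, 0, -0.2], [0, 0, -0.3], [0, 0, -0.4], [0, 0, -0.5], [0, 0, -0.6], [0, 0, -0.7], [0, 0, -0.8], [0, 0, -0.88], [0, 0, -0.88], [0, 0, -0.88]]' --translation '[[0, 0, 0], [0, 0, 0], [0, 0, 0], [0, 0, 0], [0, 0, 0], [0, 0, 0], [0, 0, 0], [0, 0, 0], [0, 0, 0], [0, 0, 0], [0, 0, 0], [0, 0, 0], [0, 0, 0]]' --grip '[1, 1, 1, 1, 1, 1, 1, 1, 1, 1, 1, 1, 1]'

```text
clock: 7.32
tool_pos: [0.5832, 0.1008, 0.0508]
eef_rot: [0.748, 0.664, -0.0, 0.001]
contact_force: [2.0, -4.2, 0.7]
opening: 0.133
finger_force: 40.0
```

```bash
python3 - <<'E'
from h import *
s=r.get_state(); print(np.round(s['q'],2),s['opening']*88,s['finger_force'],s['contact_force'],s['moment']); plan([.598,.0019,.052],-.738)
E
```

```text
[-0.09  0.96 -0.28  1.79  0.53  0.47 -0.86] 11.727740696340021 40.003188494592905 [ 2.04830827 -4.15416146  0.73557677] [-1.00365149 -0.57832321  0.11714324]
t 7.325 yaw 1.4525 pos [0.5832 0.1008 0.0508] turn [ 2.9000e-03 -1.0000e-04  2.1905e+00] trans [-0.0965  0.0263 -0.0009]
```

Request:
jog_arm --turn '[[0, 0, 0], [0, 0, 0], [0, 0, 0], [0, 0, -0.1], [0, 0, -0.28], [0, 0, -0.46], [0, 0, -0.64], [0, 0, -0.82], [0, 0, -0.95], [0, 0, -0.95], [0, 0, -0.95], [0, 0, -0.95], [0, 0, -0.95], [0, 0, -0.95], [0, 0, -0.95], [0, 0, -0.95], [0, 0, -0.95], [0, 0, -0.95]]' --translation '[[0, 0, 0], [0, 0, 0], [0, 0, -0.05], [0, 0, -0.06], [-0.06, 0.016, -0.06], [-0.0965, 0.0263, -0.06], [-0.0965, 0.0263, -0.06], [-0.0965, 0.0263, -0.06], [-0.0965, 0.0263, -0.06], [-0.0965, 0.0263, -0.04], [-0.0965, 0.0263, 0], [-0.0965, 0.0263, 0], [-0.0965, 0.0263, 0], [-0.0965, 0.0263, 0], [-0.0965, 0.0263, 0], [-0.0965, 0.0263, 0], [-0.0965, 0.0263, 0], [-0.0965, 0.0263, 0]]' --grip '[0.3, 0.3, 0.3, 0.3, 0.3, 0.3, 0.3, 0.3, 0.3, 0.3, 0.3, 0.3, 1, 1, 1, 1, 1, 1]'

```text
clock: 9.57
tool_pos: [0.5963, 0.0018, 0.0508]
eef_rot: [0.36, 0.933, -0.002, -0.001]
contact_force: [-3.5, -4.6, 6.1]
opening: 0.131
finger_force: 40.0
```

```bash
python3 - <<'E'
from h import *
s=r.get_state(); print(np.round(s['q'],2),s['opening']*88,s['finger_force'],s['contact_force'],s['moment']); plan([.598,.0019,.052],1.45)
E
```

```text
[ 0.22  1.   -0.55  1.77  0.85  0.63 -0.01] 11.510367876902105 39.98771220445633 [-3.52798504 -4.56690667  6.06464173] [-0.69396597  0.72161787  0.02298264]
t 9.575 yaw 2.4041 pos [0.5963 0.0018 0.0508] turn [-0.0037  0.0022  0.9541] trans [-0.0012  0.0012 -0.0013]
```

Request:
jog_arm --turn '[[0, 0, 0.1], [0, 0, 0.2], [0, 0, 0.3], [0, 0, 0.4], [0, 0, 0.5], [0, 0, 0.6], [0, 0, 0.7], [0, 0, 0.8], [0, 0, 0.9], [0, 0, 0.954], [0, 0, 0.954], [0, 0, 0.954]]' --translation '[[0, 0, 0], [0, 0, 0], [0, 0, 0], [0, 0, 0], [0, 0, 0], [0, 0, 0], [0, 0, 0], [0, 0, 0], [0, 0, 0], [0, 0, 0], [0, 0, 0], [0, 0, 0]]' --grip '[1, 1, 1, 1, 1, 1, 1, 1, 1, 1, 1, 1]'

```text
clock: 11.08
tool_pos: [0.5976, 0.0023, 0.0508]
eef_rot: [0.748, 0.663, -0.001, 0.001]
contact_force: [-1.5, -4.3, 3.6]
opening: 0.134
finger_force: 40.0
```

```bash
python3 - <<'E'
from h import *
s=r.get_state(); print(s['opening']*88,s['finger_force'],s['contact_force']); plan([.57,.051,.161],.141)
E
```

```text
11.82032416491067 39.99536130577326 [-1.46922044 -4.27600234  3.55076515]
t 11.075 yaw 1.4507 pos [0.5976 0.0023 0.0508] turn [1.1000e-03 1.3000e-03 1.3097e+00] trans [ 0.0448 -0.0332 -0.1103]
```

Request:
jog_arm --turn '[[0, 0, 0], [0, 0, 0], [0, 0, 0], [0, 0, 0.18], [0, 0, 0.36], [0, 0, 0.54], [0, 0, 0.72], [0, 0, 0.9], [0, 0, 1.08], [0, 0, 1.26], [0, 0, 1.31], [0, 0, 1.31], [0, 0, 1.31]]' --translation '[[0, 0, 0], [0, 0, 0], [0, 0, -0.06], [0.01, -0.01, -0.11], [0.045, -0.033, -0.11], [0.045, -0.033, -0.11], [0.045, -0.033, -0.11], [0.045, -0.033, -0.11], [0.045, -0.033, -0.11], [0.045, -0.033, -0.11], [0.045, -0.033, -0.11], [0.045, -0.033, -0.11], [0.045, -0.033, -0.11]]' --grip '[0.3, 0.3, 0.3, 0.3, 0.3, 0.3, 0.3, 0.3, 0.3, 0.3, 0.3, 0.3, 0.3]'

```text
clock: 12.7
tool_pos: [0.5702, 0.0524, 0.1607]
eef_rot: [0.997, 0.071, 0.0, -0.0]
contact_force: [1.0, -0.2, -0.2]
opening: 0.703
finger_force: 0.0
```

```bash
python3 - <<'E'
from h import *
im=cams.snapshot('wrist'); p=cams.camera_params('wrist'); save('w3full.png',im); np.save('w3p.npy',p,allow_pickle=True)
a=rect(im,p,.0255,.54,.70,-.13,.23,.0005); save('w3r.png',a)
s=r.get_state(); print(np.round(s['q'],2)); plan([.45,-.16,.17],.141)
analyse(im,p)
E
```

```text
[-0.14  0.75 -0.05  1.82  0.06  0.57 -1.66]
t 12.75 yaw 0.1422 pos [0.5702 0.0523 0.1607] turn [-0.0003 -0.      0.0012] trans [-0.149   0.1931 -0.0094]
fence n 67 sd 0.00015 yaw 0.1416
left bar size [0.0382 0.0104] pivot [0.5836 0.1009] bar ang mod pi in guide deg 75.3 disc [0.5865 0.1068] rad 0.0257 gap 0.0243 pivot-face 0.054 bulge deg 56.0
right bar size [0.0396 0.0108] pivot [0.5977 0.0022] bar ang mod pi in guide deg 74.0 disc [0.5989 0.0094] rad 0.026 gap 0.0258 pivot-face 0.054 bulge deg 72.5
```

View pics/w3r.png

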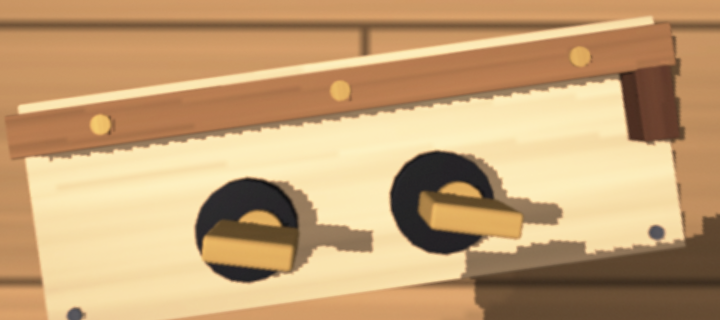

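Both bars now lie at about 75° with gaps of about 26 mm, so both rollers are set. Next is the middle gauge.

Request:
jog_arm --turn '[[0, 0, 0], [0, 0, 0], [0, 0, 0], [0, 0, 0], [0, 0, 0], [0, 0, 0], [0, 0, 0], [0, 0, 0]]' --translation '[[-0.195, 0.196, -0.01], [-0.195, 0.196, -0.01], [-0.195, 0.196, -0.01], [-0.195, 0.196, -0.01], [-0.195, 0.196, -0.01], [-0.195, 0.196, -0.01], [-0.195, 0.196, -0.01], [-0.195, 0.196, -0.01]]' --grip '[0.3, 0.3, 0.3, 0.3, 0.3, 0.3, 0.3, 0.3]'

```text
clock: 13.75
tool_pos: [0.4059, -0.1679, 0.1707]
eef_rot: [0.997, 0.072, 0.001, -0.0]
contact_force: [0.5, -1.2, 0.5]
opening: 0.696
finger_force: 0.0
```

```bash
python3 - <<'E'
from h import *
im=cams.snapshot('wrist'); p=cams.camera_params('wrist'); save('w4full.png',im); np.save('w4p.npy',p,allow_pickle=True)
print(r.get_state()['tool_pos'],[(round(d['p'],2),np.round(d['position'],3).tolist()) for n in ['middle_gauge_centre','wide_gauge_centre'] for d in models.place_of('wrist',n)[:4]])
a=rect(im,p,.016,.36,.50,-.26,.05,.0005); b=rect(im,p,.054,.36,.50,-.26,.05,.0005); save('w4r.png',np.vstack([a,b])); print(a.shape)
E
```

```text
[ 0.40568697 -0.1679927   0.17068023] [(0.81, [0.5, -0.236, 0.028]), (0.78, [0.425, -0.192, 0.025]), (0.72, [0.265, -0.271, 0.026]), (0.89, [0.427, 0.009, 0.025])]
(280, 620, 3)
```

View pics/w4r.png

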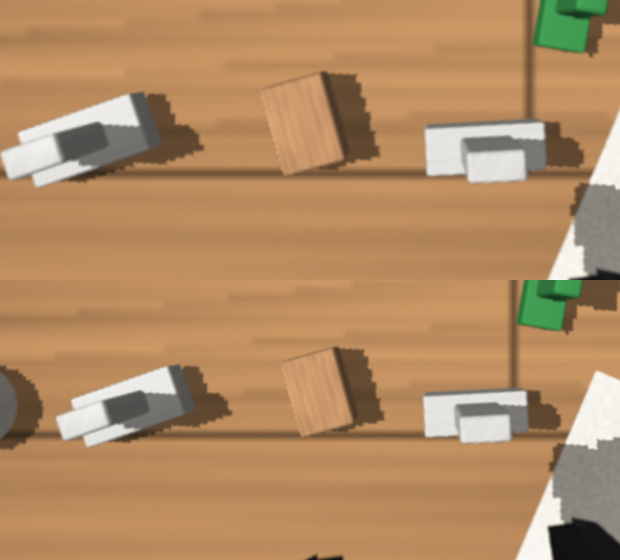

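The gauge at right of the orthophoto has a foot of about 60 × 24.5 mm, so it is the middle one. It is centred at (485,150), i.e. (0.425, -0.1925), with a yaw of about 0.04. The gauge at left is clearly wider.

Request:
jog_arm --turn '[[0, 0, 0.1], [0, 0, 0.1], [0, 0, 0.1], [0, 0, 0.1], [0, 0, 0.1], [0, 0, 0.1], [0, 0, 0.1], [0, 0, 0.1], [0, 0, 0.1], [0, 0, 0.1], [0, 0, 0.1], [0, 0, 0.1]]' --translation '[[0.0155, 0.027, 0.05], [0.0155, 0.027, 0.07], [0.0155, 0.027, 0.128], [0.0155, 0.027, 0.128], [0.0155, 0.027, 0.128], [0.0155, 0.027, 0.128], [0.0155, 0.027, 0.128], [0.0155, 0.027, 0.128], [0.0155, 0.027, 0.128], [0.0155, 0.027, 0.128], [0.0155, 0.027, 0.128], [0.0155, 0.027, 0.128]]' --grip '[0.45, 0.45, 0.45, 0.45, 0.45, 1, 1, 1, 1, 1, 1, 1]' --force 20

```text
clock: 15.4
tool_pos: [0.4241, -0.1939, 0.0434]
eef_rot: [1.0, 0.02, 0.001, 0.0]
contact_force: [0.4, 0.6, 6.0]
opening: 0.29
finger_force: 20.0
```

```bash
python3 - <<'E'
from h import *
s=r.get_state(); print(s['opening']*88,s['finger_force'],s['contact_force'])
yw=.141; piv=(np.array([.5836,.1008])+[.5977,.0020])/2
print('dir',piv); X=np.array([np.cos(yw),np.sin(yw)]);Y=np.array([-np.sin(yw),np.cos(yw)])
c=piv+.02*X; print('guide',c)
for y in [.125,-.112,-.118]: g=c+.0205*X+y*Y; print(y,g); plan([*g,.056],yw)
E
```

```text
25.520963233301217 19.972885753959417 [0.37833206 0.6152303  5.99416726]
dir [0.59065 0.0514 ]
guide [0.61045152 0.05421067]
0.125 [0.61318142 0.18085109]
t 15.4 yaw 0.0408 pos [ 0.4241 -0.1939  0.0434] turn [ 0.0005 -0.0012 -0.1002] trans [ 0.2042 -0.3667 -0.0125]
-0.112 [ 0.6464878  -0.05379691]
t 15.4 yaw 0.0408 pos [ 0.4241 -0.1939  0.0434] turn [ 0.0005 -0.0012 -0.1002] trans [ 0.2279 -0.1309 -0.0124]
-0.118 [ 0.647331   -0.05973737]
t 15.4 yaw 0.0408 pos [ 0.4241 -0.1939  0.0434] turn [ 0.0005 -0.0012 -0.1002] trans [ 0.2285 -0.1249 -0.0123]
```

Request:
jog_arm --turn '[[0, 0, 0], [0, 0, 0], [0, 0, 0], [0, 0, -0.1], [0, 0, -0.1], [0, 0, -0.1], [0, 0, -0.1], [0, 0, -0.1], [0, 0, -0.1], [0, 0, -0.1], [0, 0, -0.1], [0, 0, -0.1], [0, 0, -0.1]]' --translation '[[0, 0, -0.05], [0, 0, -0.1], [0.02, -0.037, -0.1], [0.203, -0.3665, -0.1], [0.203, -0.3665, -0.1], [0.203, -0.3665, -0.1], [0.203, -0.3665, -0.1], [0.203, -0.3665, -0.1], [0.203, -0.3665, -0.1], [0.203, -0.3665, -0.1], [0.203, -0.3665, -0.1], [0.203, -0.3665, -0.05], [0.203, -0.3665, -0.05]]' --grip '[1, 1, 1, 1, 1, 1, 1, 1, 1, 1, 1, 1, 1]'

```text
clock: 17.02
tool_pos: [0.608, 0.1773, 0.0896]
eef_rot: [0.998, 0.069, -0.005, 0.002]
contact_force: [-0.5, -0.1, -0.9]
opening: 0.296
finger_force: 20.0
```

```bash
python3 - <<'E'
from h import *
im=cams.snapshot('wrist'); p=cams.camera_params('wrist'); save('w5full.png',im); np.save('w5p.npy',p,allow_pickle=True)
s=r.get_state(); print(s['opening']*88,s['finger_force'],s['contact_force'],s['clock']); g=np.array([.6122,.1807]); plan([*g,.054],.141)
save('w5.png',im)
E
```

```text
25.613243508312777 19.976163413375616 [ 1.57921173  0.16983592 -0.6032207 ] 17.075
t 17.075 yaw 0.1386 pos [0.61   0.1781 0.0918] turn [ 0.002   0.0047 -0.0024] trans [ 0.0027 -0.0023  0.0377]
```

View pics/w5.png

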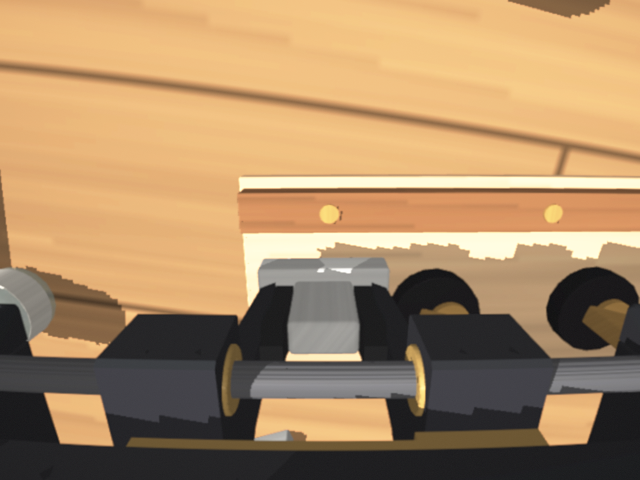

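The gauge is held square. Its foot's front edge is at row ~260, parallel to the fence edge at row ~233. Lowering it onto the bed now.

Request:
jog_arm --turn '[[0, 0, 0], [0, 0, 0], [0, 0, 0], [0, 0, 0], [0, 0, 0]]' --translation '[[0, 0, 0.02], [0, 0, 0.035], [0, 0, 0.0395], [0, 0, 0.0395], [0, 0, 0.0395]]' --grip '[1, 1, 1, 1, 1]'

```text
clock: 17.7
tool_pos: [0.6102, 0.1803, 0.0529]
eef_rot: [0.998, 0.07, -0.002, 0.0]
contact_force: [-4.2, -1.3, 2.0]
opening: 0.292
finger_force: 27.2
```

```bash
python3 - <<'E'
from h import *
im=cams.snapshot('wrist'); p=cams.camera_params('wrist'); save('w6full.png',im); np.save('w6p.npy',p,allow_pickle=True)
s=r.get_state(); print(s['tool_pos'],s['opening']*88,s['finger_force'],s['contact_force'],s['clock'])
a=rect(im,p,.026,.60,.68,.06,.22,.00025); save('w6r.png',a); print(a.shape)
plan([.6132,.1809,.0535],.141)
E
```

```text
[0.61026928 0.18029382 0.05294614] 25.49609401927146 27.13624594034627 [-4.87386326 -1.08627939  0.60188171] 17.75
(321, 640, 3)
t 17.75 yaw 0.1408 pos [0.6103 0.1803 0.0529] turn [ 0.0005  0.003  -0.0002] trans [ 0.003  -0.0002 -0.0006]
```

View pics/w6r.png

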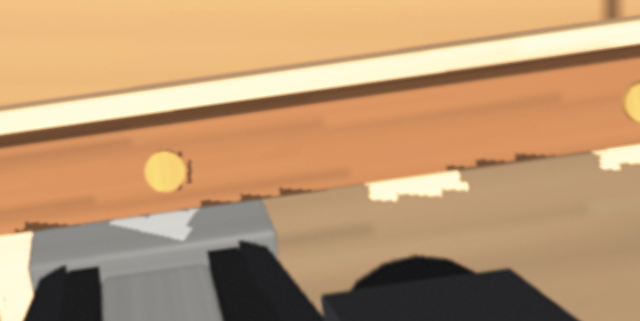

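```bash
python3 - <<'E'
from h import *
im=cv2.imread('pics/w6full.png'); p=np.load('w6p.npy',allow_pickle=True).item()
yw=.141; X=np.array([np.cos(yw),np.sin(yw),0]);Y=np.array([-np.sin(yw),np.cos(yw),0]);Z=np.array([0,0,1.])
T=np.array([.6103,.1803,0])
x0,y0,k=220,170,4
big=cv2.resize(im[y0:y0+140,x0:x0+200],None,fx=k,fy=k,interpolation=cv2.INTER_CUBIC)
def L(a,b,c): 
    q=((proj(p,[a,b])-[x0,y0]+.5)*k-.5).round().astype(int); cv2.line(big,tuple(map(int,q[0])),tuple(map(int,q[1])),c,1)
for dx,c in [(0,(0,0,255))]:
    for z,hx in [(.01,.012),(.026,.012)]: L(T+X*(hx+dx)+Y*.03+Z*z,T+X*(hx+dx)-Y*.03+Z*z,c)
    for z in [.026,.064]: L(T+X*(.007+dx)+Y*.013+Z*z,T+X*(.007+dx)-Y*.013+Z*z,(0,200,0))
    L(T+X*(-.007+dx)+Y*.013+Z*.064,T+X*(-.007+dx)-Y*.013+Z*.064,(0,200,0))
g=np.array([.61045,.05421,0])
L(g+X*.0339+Y*.17+Z*.026,g+X*.0339+Y*.05+Z*.026,(255,0,0))
cv2.imwrite('pics/w6o.png',big)
E
```

```text
(no output)
```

View pics/w6o.png

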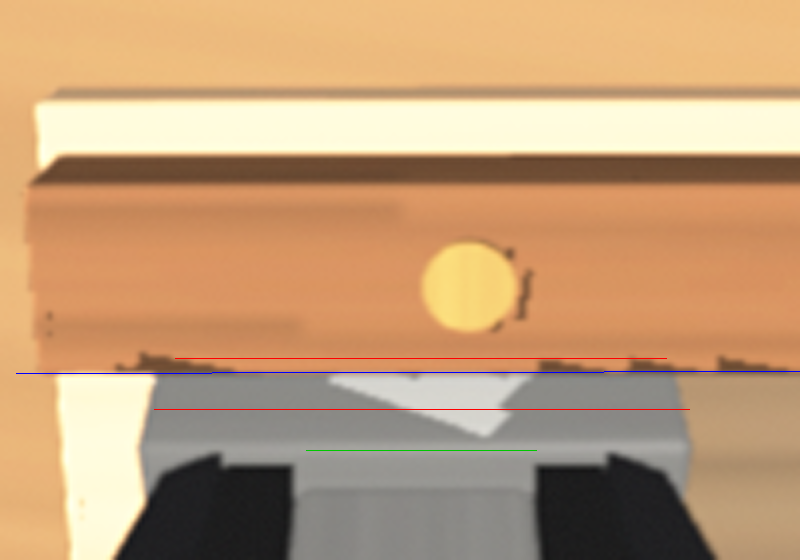

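The gauge shows about 4 mm further back than the TCP predicts, which could be pitch or an offset in the grip. I'll check the edge rows numerically in both frames.

```bash
python3 - <<'E'
from h import *
yw=.141
for n,T in [('w5',np.array([.610,.1781,.0918])),('w6',np.array([.6103,.1803,.0529]))]:
    im=cv2.imread(f'pics/{n}full.png'); p=np.load(n+'p.npy',allow_pickle=True).item()
    yw=.139 if n=='w5' else .141
    X=np.array([np.cos(yw),np.sin(yw),0]);Y=np.array([-np.sin(yw),np.cos(yw),0]);Z=np.array([0,0,1.])
    for c in [285,300,325]: print(n,c,' '.join(f"{i}:{im[i,c].tolist()}" for i in range(252,300,2)))
    for c in [325]: print(' '.join(f"{i}:{im[i,c].mean():.0f}" for i in range(300,362,2)))
    for rw in [264,280]: 
        g=im[rw,:,:].astype(int); sat=g.max(1)-g.min(1); k=np.nonzero((sat<25)&(g.mean(1)>80))[0]; k=k[(k>230)&(k<410)]; print('row',rw,'gray cols',k.min(),k.max())
    for dx,dz in [(0,0)]:
        pt=lambda a,b,h: proj(p,T+X*a+Y*b+Z*(h-.0434))[0].round(1).tolist()
        print('pred bot',pt(.012,.03,0),pt(.012,-.03,0),'ftop',pt(.012,.03,.016),pt(.012,-.03,.016),'tabbase',pt(.007,.013,.016),'tabtop f/r',pt(.007,.013,.054),pt(.007,-.013,.054),pt(-.007,.013,.054))
E
```

```text
w5 285 252:[218, 251, 255] 254:[208, 248, 255] 256:[210, 249, 255] 258:[157, 191, 224] 260:[122, 124, 124] 262:[122, 127, 127] 264:[122, 125, 126] 266:[124, 128, 128] 268:[130, 134, 135] 270:[150, 155, 157] 272:[156, 161, 162] 274:[153, 158, 159] 276:[153, 158, 159] 278:[153, 158, 159] 280:[155, 159, 160] 282:[154, 159, 160] 284:[150, 154, 156] 286:[61, 62, 62] 288:[28, 27, 27] 290:[31, 30, 30] 292:[28, 27, 27] 294:[30, 28, 28] 296:[30, 30, 30] 298:[29, 28, 28]
w5 300 252:[219, 251, 255] 254:[210, 248, 255] 256:[212, 250, 255] 258:[144, 173, 203] 260:[122, 126, 126] 262:[125, 127, 129] 264:[124, 127, 128] 266:[124, 127, 128] 268:[132, 134, 135] 270:[153, 157, 159] 272:[155, 160, 161] 274:[155, 158, 160] 276:[153, 157, 158] 278:[152, 157, 158] 280:[151, 156, 157] 282:[123, 126, 127] 284:[121, 123, 124] 286:[120, 124, 125] 288:[120, 124, 125] 290:[119, 123, 124] 292:[120, 123, 124] 294:[119, 122, 123] 296:[119, 122, 123] 298:[118, 122, 122]
w5 325 252:[114, 150, 181] 254:[109, 144, 174] 256:[111, 144, 174] 258:[143, 151, 156] 260:[151, 156, 156] 262:[154, 158, 159] 264:[152, 156, 157] 
[... 1968 characters left out ...]
5, 146] 276:[135, 139, 140] 278:[136, 140, 141] 280:[148, 152, 153] 282:[160, 164, 165] 284:[149, 153, 154] 286:[146, 150, 151] 288:[145, 149, 151] 290:[147, 151, 152] 292:[131, 135, 136] 294:[133, 136, 137] 296:[133, 137, 138] 298:[134, 137, 139]
300:137 302:136 304:137 306:137 308:137 310:136 312:136 314:137 316:137 318:137 320:137 322:136 324:136 326:136 328:136 330:137 332:135 334:137 336:136 338:137 340:136 342:136 344:136 346:137 348:137 350:136 352:136 354:136 356:136 358:136 360:119
row 264 gray cols 259 388
row 280 gray cols 256 391
pred bot [263.6, 258.8] [385.9, 258.6] ftop [258.2, 271.5] [391.6, 271.4] tabbase [296.2, 281.7] tabtop f/r [289.0, 326.1] [361.8, 326.1] [290.2, 359.3]
```

Request:
jog_arm --turn '[[0, 0, 0], [0, 0, 0], [0, 0, 0], [0, 0, 0], [0, 0, 0]]' --translation '[[0, 0, -0.025], [-0.004, 0, -0.04], [-0.004, 0, -0.04], [-0.004, 0, -0.04], [-0.004, 0, -0.04]]' --grip '[1, 1, 1, 1, 1]'

```text
clock: 18.38
tool_pos: [0.6073, 0.18, 0.0924]
eef_rot: [0.998, 0.07, -0.0, 0.0]
contact_force: [-0.9, 0.1, -1.0]
opening: 0.291
finger_force: 27.4
```

```bash
cat >> h.py <<'E'
def edges(tag,cols=(300,)):
    s=r.get_state(); im=cams.snapshot('wrist'); p=cams.camera_params('wrist'); save(tag+'full.png',im); np.save(tag+'p.npy',p,allow_pickle=True)
    s=r.get_state(); T=np.array(s['tool_pos']); print(tag,'t',s['clock'],T.round(4),R.from_quat(s['eef_rot']).as_matrix()[:2,:2].round(4).tolist(),np.round(s['contact_force'],1),round(s['opening']*88,1))
    g=im.astype(int)
    for c in cols: 
        v=g[215:364,c]; print(c,[(215+i,v[i].mean().round(),v[i].max()-v[i].min()) for i in range(1,149) if abs(v[i].mean()-v[i-1].mean())>7])
    for rw in (262,266,280):
        sat=g[rw].max(1)-g[rw].min(1); k=np.nonzero((sat<25)&(g[rw].mean(1)>80))[0]; k=k[(k>230)&(k<410)]; print('row',rw,'gray',k.min() if len(k) else None,k.max() if len(k) else None)
    M=R.from_quat(s['eef_rot']).as_matrix(); X,Y,Z=M[:,0],-M[:,1],-M[:,2]
    pt=lambda a,b,h: proj(p,T+X*a+Y*b+Z*(h-.0434))[0].round(1).tolist()
    print('pred bot',pt(.012,.03,0),'ftop',pt(.012,.03,.016),'tabbase',pt(.007,.013,.016),'tabtop f/r',pt(.007,.013,.054),pt(-.007,.013,.054))
    return im,p,T
E
python3 - <<'E'
from h import *
edges('w7')
E
```

```text
w7 t 18.425 [0.6073 0.18   0.0925] [[0.9901, 0.1404], [0.1404, -0.9901]] [-0.5 -0.4 -0.2] 26.2
300 [(231, np.float64(189.0), np.int64(104)), (232, np.float64(240.0), np.int64(43)), (259, np.float64(231.0), np.int64(54)), (260, np.float64(215.0), np.int64(27)), (261, np.float64(205.0), np.int64(7)), (265, np.float64(201.0), np.int64(7)), (266, np.float64(160.0), np.int64(5)), (267, np.float64(138.0), np.int64(5)), (280, np.float64(153.0), np.int64(6)), (281, np.float64(162.0), np.int64(5)), (292, np.float64(135.0), np.int64(5)), (360, np.float64(116.0), np.int64(3)), (361, np.float64(81.0), np.int64(1)), (362, np.float64(68.0), np.int64(2))]
row 262 gray 259 387
row 266 gray 259 388
row 280 gray 256 391
pred bot [263.7, 259.1] ftop [258.3, 271.8] tabbase [296.3, 282.0] tabtop f/r [289.0, 326.2] [290.2, 359.4]
```

```bash
python3 - <<'E'
from h import *
from scipy.optimize import least_squares
def fit(tag,T,yaw,obs):
    p=np.load(tag+'p.npy',allow_pickle=True).item(); X=np.array([np.cos(yaw),np.sin(yaw),0]);Y=np.array([-np.sin(yaw),np.cos(yaw),0]);Z=np.array([0,0,1.])
    def f(v):
        th,dx,dz=v; out=[]
        for (a,h,w,row,wid) in obs:
            u=a; q=h-.0434; A=u*np.cos(th)-q*np.sin(th)+dx; H=u*np.sin(th)+q*np.cos(th)+dz   # th>0: front up
            l,rr=proj(p,[T+X*A+Y*w+Z*H,T+X*A-Y*w+Z*H]); out.append((l[1]+rr[1])/2-row)
            if wid: out.append((rr[0]-l[0]-wid)*.5)
        return out
    s=least_squares(f,[0,0,0]); print(tag,'pitch',s.x[0].round(3),'dx,dz mm',(s.x[1:]*1e3).round(1),np.round(s.fun,1))
fit('w5',np.array([.610,.1781,.0918]),.1386,[(.012,0,.03,258.5,0),(.012,.016,.03,269,0),(.007,.016,.013,281.5,0),(.007,.054,.013,321.5,0),(-.007,.054,.013,352.5,0)])
fit('w7',np.array([.6073,.18,.0925]),.141,[(.012,0,.03,259.5,0),(.012,.016,.03,280.3,0),(.007,.016,.013,291.7,0)])
fit('w7',np.array([.6073,.18,.0925]),.141,[(.012,0,.03,259.5,129),(.012,.016,.03,280.3,136),(.007,.016,.013,291.7,0)])
E
```

```text
w5 pitch -0.008 dx,dz mm [-2.5 -7.6] [-0.1  1.4 -1.3 -0.3  0.3]
w7 pitch 0.137 dx,dz mm [ 4.7 26. ] [-0. -0.  0.]
w7 pitch 0.26 dx,dz mm [-8.5  2.4] [ 0.3 -0.8  1.1  1.  -1.4]
```

Request:
jog_arm --turn '[[0, 0, 0], [0, 0, 0], [0, 0, 0], [0, 0, 0], [0, 0, 0], [0, 0, 0], [0, 0, 0], [0, 0, 0]]' --translation '[[0.002, 0, 0.02], [0.002, 0, 0.035], [0.002, 0, 0.0385], [0.002, 0, 0.0385], [0.002, 0, 0.0385], [0.002, 0, 0.0385], [0.002, 0, 0.0385], [0.002, 0, 0.0385]]' --grip '[1, 1, 1, 1, 0.55, 0.55, 0.55, 0.55]'

```text
clock: 19.42
tool_pos: [0.6098, 0.1804, 0.055]
eef_rot: [0.998, 0.07, 0.0, -0.0]
contact_force: [0.1, -0.3, -0.3]
opening: 0.45
finger_force: 0.0
```

```bash
python3 - <<'E'
from h import *
edges('w8',(300,325,340))
E
```

```text
w8 t 19.475 [0.6097 0.1804 0.0549] [[0.9901, 0.1404], [0.1404, -0.9901]] [ 0.3 -0.3  0.5] 39.7
300 [(260, np.float64(136.0), np.int64(89)), (261, np.float64(146.0), np.int64(19)), (262, np.float64(200.0), np.int64(5)), (263, np.float64(209.0), np.int64(7)), (264, np.float64(170.0), np.int64(6)), (265, np.float64(154.0), np.int64(5)), (275, np.float64(127.0), np.int64(4)), (313, np.float64(128.0), np.int64(4)), (314, np.float64(136.0), np.int64(4)), (360, np.float64(117.0), np.int64(49)), (361, np.float64(81.0), np.int64(20)), (362, np.float64(66.0), np.int64(1))]
325 [(260, np.float64(134.0), np.int64(90)), (261, np.float64(146.0), np.int64(19)), (262, np.float64(220.0), np.int64(6)), (263, np.float64(250.0), np.int64(2)), (272, np.float64(233.0), np.int64(6)), (273, np.float64(173.0), np.int64(7)), (274, np.float64(147.0), np.int64(5)), (275, np.float64(128.0), np.int64(5)), (276, np.float64(120.0), np.int64(4)), (313, np.float64(133.0), np.int64(3)), (315, np.float64(147.0), np.int64(5)), (360, np.float64(120.0), np.int64(50)), (361, np.float64(83.0), np.int64(21)), (362, np.float64(66.0), np.int64(1))]
340 [(227, np.float64(135.0), np.int64(103)), (229, np.float64(183.0), np.int64(133)), (230, np.float64(193.0), np.int64(130)), (250, np.float64(160.0), np.int64(123)), (251, np.float64(145.0), np.int64(113)), (260, np.float64(140.0), np.int64(84)), (275, np.float64(130.0), np.int64(4)), (276, np.float64(122.0), np.int64(4)), (313, np.float64(136.0), np.int64(6)), (314, np.float64(144.0), np.int64(6)), (360, np.float64(118.0), np.int64(50)), (361, np.float64(82.0), np.int64(21)), (362, np.float64(66.0), np.int64(2))]
row 262 gray 260 387
row 266 gray 259 388
row 280 gray 260 387
pred bot [263.7, 259.1] ftop [258.3, 271.7] tabbase [296.3, 282.0] tabtop f/r [289.0, 326.2] [290.2, 359.3]
```

The gauge is now flat on the bed at the open end, about 1 mm from the fence. I'll centre on it, grip lightly and slide.

Request:
jog_arm --turn '[[0, 0, 0], [0, 0, 0], [0, 0, 0], [0, 0, 0], [0, 0, 0], [0, 0, 0], [0, 0, 0]]' --translation '[[0.0035, 0, 0.003], [0.0035, 0, 0.003], [0.0035, 0, 0.003], [0.0035, 0, 0.003], [0.0035, 0, 0.003], [0.0035, 0, 0.003], [0.0035, 0, 0.003]]' --grip '[0.55, 0.55, 1, 1, 1, 1, 1]' --force 6

```text
clock: 20.35
tool_pos: [0.613, 0.1809, 0.0517]
eef_rot: [0.998, 0.07, -0.0, 0.0]
contact_force: [-0.5, 0.0, -0.8]
opening: 0.293
finger_force: 6.0
```

```bash
python3 - <<'E'
from h import *
im,p,T=edges('w9',(270,300,380))
plan([.6473-.0003,-.0597,T[2]],.141)
E
```

```text
w9 t 20.4 [0.613  0.1809 0.0517] [[0.9901, 0.1404], [0.1404, -0.9901]] [-0.3 -0.3 -1.2] 25.9
270 [(216, np.float64(81.0), np.int64(60)), (222, np.float64(86.0), np.int64(64)), (223, np.float64(116.0), np.int64(90)), (224, np.float64(147.0), np.int64(115)), (225, np.float64(155.0), np.int64(119)), (259, np.float64(127.0), np.int64(98)), (260, np.float64(89.0), np.int64(68)), (261, np.float64(74.0), np.int64(55)), (270, np.float64(100.0), np.int64(32)), (271, np.float64(128.0), np.int64(9)), (272, np.float64(143.0), np.int64(4)), (273, np.float64(152.0), np.int64(6)), (283, np.float64(141.0), np.int64(4)), (284, np.float64(92.0), np.int64(3)), (285, np.float64(43.0), np.int64(1)), (286, np.float64(29.0), np.int64(2)), (360, np.float64(44.0), np.int64(1)), (361, np.float64(58.0), np.int64(1)), (362, np.float64(67.0), np.int64(1))]
300 [(216, np.float64(78.0), np.int64(59)), (222, np.float64(86.0), np.int64(66)), (223, np.float64(117.0), np.int64(88)), (224, np.float64(145.0), np.int64(110)), (268, np.float64(146.0), np.int64(114)), (269, np.float64(106.0), np.int64(79)), (270, np.float6
[... 712 characters left out ...]
t64(106.0), np.int64(23)), (271, np.float64(133.0), np.int64(6)), (272, np.float64(151.0), np.int64(4)), (273, np.float64(158.0), np.int64(5)), (284, np.float64(147.0), np.int64(5)), (285, np.float64(107.0), np.int64(2)), (286, np.float64(56.0), np.int64(1)), (287, np.float64(31.0), np.int64(1)), (360, np.float64(44.0), np.int64(1)), (361, np.float64(58.0), np.int64(2)), (362, np.float64(67.0), np.int64(2))]
row 262 gray None None
row 266 gray None None
row 280 gray 258 389
pred bot [263.6, 259.2] ftop [258.2, 271.8] tabbase [296.2, 282.1] tabtop f/r [288.9, 326.3] [290.1, 359.5]
t 20.4 yaw 0.1409 pos [0.613  0.1809 0.0517] turn [ 0.0001  0.0002 -0.0001] trans [-1.00e-04  2.43e-01  0.00e+00]
```

Request:
jog_arm --turn '[[0, 0, 0], [0, 0, 0], [0, 0, 0], [0, 0, 0], [0, 0, 0], [0, 0, 0], [0, 0, 0], [0, 0, 0], [0, 0, 0], [0, 0, 0]]' --translation '[[0, 0.015, 0], [0, 0.03, 0], [0, 0.045, 0], [0, 0.06, 0], [0, 0.075, 0], [0, 0.09, 0], [0, 0.105, 0], [0, 0.12, 0], [0, 0.13, 0], [0, 0.13, 0]]' --grip '[1, 1, 1, 1, 1, 1, 1, 1, 1, 1]'

```text
clock: 21.65
tool_pos: [0.6315, 0.0509, 0.0517]
eef_rot: [0.998, 0.07, 0.0, 0.0]
contact_force: [-0.6, 0.4, -0.3]
opening: 0.299
finger_force: 6.0
```

```bash
python3 - <<'E'
from h import *
edges('w10',(270,300,375)); plan([.6473-.0003,-.0597,.0517],.141)
E
```

```text
w10 t 21.7 [0.6314 0.0521 0.0517] [[0.9902, 0.1399], [0.1399, -0.9902]] [-0.1  0.3 -0.7] 25.6
270 [(216, np.float64(63.0), np.int64(49)), (222, np.float64(76.0), np.int64(57)), (223, np.float64(103.0), np.int64(82)), (224, np.float64(124.0), np.int64(97)), (258, np.float64(122.0), np.int64(96)), (259, np.float64(87.0), np.int64(69)), (260, np.float64(68.0), np.int64(52)), (270, np.float64(85.0), np.int64(20)), (271, np.float64(106.0), np.int64(6)), (272, np.float64(118.0), np.int64(4)), (273, np.float64(126.0), np.int64(4)), (283, np.float64(116.0), np.int64(3)), (284, np.float64(74.0), np.int64(2)), (285, np.float64(35.0), np.int64(1)), (286, np.float64(23.0), np.int64(1)), (361, np.float64(43.0), np.int64(2)), (363, np.float64(55.0), np.int64(1))]
300 [(216, np.float64(63.0), np.int64(49)), (222, np.float64(79.0), np.int64(60)), (223, np.float64(109.0), np.int64(84)), (224, np.float64(127.0), np.int64(98)), (243, np.float64(138.0), np.int64(110)), (245, np.float64(154.0), np.int64(123)), (253, np.float64(142.0), np.int64(113)), (268, np.float64(118.0), np.int64(95)), (269, np.float
[... 586 characters left out ...]
np.float64(68.0), np.int64(54)), (269, np.float64(71.0), np.int64(34)), (270, np.float64(92.0), np.int64(13)), (271, np.float64(109.0), np.int64(4)), (272, np.float64(124.0), np.int64(4)), (273, np.float64(131.0), np.int64(4)), (283, np.float64(98.0), np.int64(3)), (284, np.float64(51.0), np.int64(0)), (285, np.float64(24.0), np.int64(1)), (361, np.float64(47.0), np.int64(2)), (362, np.float64(54.0), np.int64(1))]
row 262 gray None None
row 266 gray None None
row 280 gray 258 389
pred bot [263.8, 259.1] ftop [258.4, 271.8] tabbase [296.4, 282.0] tabtop f/r [289.1, 326.2] [290.3, 359.4]
t 21.7 yaw 0.1404 pos [0.6314 0.0521 0.0517] turn [-0.0002 -0.0001 -0.0006] trans [-0.0002  0.1128 -0.    ]
```

Request:
jog_arm --turn '[[0, 0, 0], [0, 0, 0], [0, 0, 0], [0, 0, 0], [0, 0, 0], [0, 0, 0], [0, 0, 0], [0, 0, 0], [0, 0, 0], [0, 0, 0]]' --translation '[[0, 0.015, 0], [0, 0.03, 0], [0, 0.045, 0], [0, 0.06, 0], [0, 0.075, 0], [0, 0.09, 0], [0, 0.102, 0], [0, 0.109, 0], [0, 0.114, 0], [0, 0.114, 0]]' --grip '[1, 1, 1, 1, 1, 1, 1, 1, 1, 1]'

```text
clock: 22.95
tool_pos: [0.6473, -0.0599, 0.0517]
eef_rot: [0.997, 0.071, -0.0, -0.0]
contact_force: [-0.3, 0.7, -0.2]
opening: 0.293
finger_force: 6.0
```

```bash
python3 - <<'E'
from h import *
edges('w11',(300,)); plan([.6473-.0003,-.0597,.0517],.141)
E
```

```text
w11 t 23.0 [ 0.6473 -0.0599  0.0517] [[0.99, 0.1412], [0.1412, -0.99]] [-0.5  0.6 -0.9] 26.1
300 [(216, np.float64(64.0), np.int64(51)), (222, np.float64(80.0), np.int64(63)), (223, np.float64(111.0), np.int64(88)), (224, np.float64(124.0), np.int64(98)), (268, np.float64(111.0), np.int64(91)), (269, np.float64(82.0), np.int64(51)), (270, np.float64(90.0), np.int64(12)), (271, np.float64(106.0), np.int64(3)), (272, np.float64(118.0), np.int64(4)), (273, np.float64(126.0), np.int64(4)), (284, np.float64(119.0), np.int64(5)), (285, np.float64(105.0), np.int64(3)), (360, np.float64(105.0), np.int64(39)), (361, np.float64(70.0), np.int64(19)), (362, np.float64(53.0), np.int64(1))]
row 262 gray None None
row 266 gray None None
row 280 gray 258 389
pred bot [263.7, 259.1] ftop [258.3, 271.8] tabbase [296.3, 282.0] tabtop f/r [289.0, 326.2] [290.2, 359.4]
t 23.0 yaw 0.1417 pos [ 0.6473 -0.0599  0.0517] turn [-0.0006  0.      0.0007] trans [-0.0003 -0.0003  0.    ]
```

Request:
jog_arm --turn '[[0, 0, 0], [0, 0, 0], [0, 0, 0], [0, 0, 0]]' --translation '[[0, 0.002, 0], [0, 0.004, 0], [0, 0.004, 0], [0, 0.004, 0]]' --grip '[1, 1, 1, 1]'

```text
clock: 23.5
tool_pos: [0.6475, -0.0602, 0.0519]
eef_rot: [0.997, 0.072, -0.0, -0.003]
contact_force: [-2.2, 7.2, 1.9]
opening: 0.298
finger_force: 6.0
```

The gauge is against the stop (7 N, blocked). I'll relax, open and lift.

Request:
jog_arm --turn '[[0, 0, 0], [0, 0, 0], [0, 0, 0], [0, 0, 0], [0, 0, 0], [0, 0, 0], [0, 0, 0], [0, 0, 0], [0, 0, 0], [0, 0, 0]]' --translation '[[0, -0.003, 0], [0, -0.003, 0], [0, -0.003, 0], [0, -0.003, 0], [0, -0.003, -0.03], [-0.01, -0.003, -0.08], [-0.05, -0.05, -0.12], [-0.07, -0.08, -0.12], [-0.07, -0.08, -0.12], [-0.07, -0.08, -0.12]]' --grip '[1, 0.55, 0.55, 0.55, 0.55, 0.55, 0.55, 0.55, 0.55, 0.55]'

```text
clock: 24.75
tool_pos: [0.5681, 0.0038, 0.1718]
eef_rot: [0.998, 0.07, 0.001, 0.001]
contact_force: [-0.7, -0.0, 0.2]
opening: 0.448
finger_force: 0.0
```

```bash
python3 - <<'E'
from h import *
im=cams.snapshot('wrist'); p=cams.camera_params('wrist'); save('w12full.png',im)
s=r.get_state(); print(s['tool_pos'],s['contact_force'],s['clock'])
c=np.array([.61045,.05421]);yw=.141
for n in ['middle_gauge_centre','stop','left_disc','right_disc']:
    for d in models.place_of('wrist',n)[:2]:
        q=np.array(d['position']); v=q[:2]-c; print(n,round(d['p'],2),q.round(3),'guide',(v@[np.cos(yw),np.sin(yw)]).round(4),(v@[-np.sin(yw),np.cos(yw)]).round(4))
analyse(im,p,ends=(.2,0.))
# foot-top mask of the gauge in plan
a=rect(im,p,.026,.60,.68,-.12,.0,.00025).astype(int); m=((a.max(2)-a.min(2)<22)&(a.mean(2)>75)).astype(np.uint8)
k=max(cv2.findContours(cv2.morphologyEx(m,cv2.MORPH_OPEN,np.ones((9,9))),0,1)[0],key=cv2.contourArea); q=cv2.minAreaRect(k); print(q, .68-q[0][1]*.00025, -q[0][0]*.00025)
E
```

```text
[0.56823924 0.00328753 0.17158628] [0.45431077 0.5466915  0.20524149] 24.8
middle_gauge_centre 0.92 [ 0.501 -0.237  0.03 ] guide -0.1492 -0.2726
middle_gauge_centre 0.82 [ 0.651 -0.058  0.036] guide 0.0247 -0.117
stop 0.84 [ 0.65 -0.09  0.02] guide 0.0186 -0.1483
left_disc 0.78 [0.584 0.112 0.016] guide -0.0185 0.0611
left_disc 0.68 [ 0.648 -0.092  0.023] guide 0.0169 -0.1496
right_disc 0.79 [0.596 0.006 0.017] guide -0.0215 -0.0459
fence n 49 sd 0.00015 yaw 0.1404
left bar size [0.0376 0.0105] pivot [0.5839 0.1002] bar ang mod pi in guide deg 75.6 disc [0.587  0.1048] rad 0.0262 gap 0.0244 pivot-face 0.054 bulge deg 48.3
right bar size [0.0385 0.0108] pivot [0.5978 0.0015] bar ang mod pi in guide deg 74.8 disc [0.599  0.0076] rad 0.0253 gap 0.026 pivot-face 0.0541 bulge deg 70.0
((234.0069580078125, 127.85480499267578), (96.73912048339844, 246.31785583496094), 81.79529571533203) 0.6480362987518311 -0.05850173950195313
```

```bash
python3 -c "
from h import *
print(r.finish_job())"
```

```text
the job is handed in; nothing more can be done
None
```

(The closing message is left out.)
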